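Reset the tension of an embossing fixture's hold-down leaf

TASK

The hold-down spring leaf has gone slack. First press it as found with the fingertips on its orange pad at 12 N to see how far it gives, let go, then tighten the blue tension slide and press again, until a steady 12 N on the pad brings the red pointer into the green band. Never load the leaf with more than 25 N, leave the other things where they are, and finish with the leaf let go and the slide left at that setting.

Things in the scene. Friction and masses are not known exactly. Their poses are not given: they have to be found in the camera images.
- fixture: Hold-down fixture, fixed to the table: aluminium base plate 200 x 340 x 12 mm; origin under its centre, z up. Cream root block 70 mm wide in x, from y = -150 to -10 mm, top 84 mm above the table. A spring-steel leaf sticks out of it along +y, from y = -10 to its free end at y = 110. A white scale plate stands at the free end on the -x side, 94 mm tall, facing +x.
- leaf: The flat spring leaf with its orange pad and the red pointer at its free end, 120 x 26 x 3 mm, its middle plane 74 mm above the table at rest. Origin at its root; y runs along it to the free end. It must never bear more than 25 N.
- pad: Orange pad on the leaf, 22 x 22 x 2 mm with a half-round rib 8 mm high across its middle, halfway along it (60 mm from its root); origin at the centre of its underside.
- pad_top (a point): Middle of the rib on top of the orange pad, where to press straight down. At rest at (0, 50, 83.5) mm in the fixture frame.
- green_band (a point): Centre of the green band on the scale plate, 4.6 mm tall, 12.9 mm below the red pointer's rest level.
- bend (a joint): Bend of the leaf, rad down about its root: 0 at rest on its upper stop, 0.42 lowest. 0.0167 rad is 1 mm at the pad. Pointer in the green band: 0.091 to 0.131 (middle 0.111 = 6.7 mm at the pad). A preloaded spring: the pad stays put up to the preload (as found 0 to 5 N), then gives about 1.85 mm per N. As found, 12 N bends it 10 to 21 mm at the pad; how much cannot be seen beforehand.
- tension (a joint): Tension slide on the root block's top: 0 = slack end nearest the leaf, 0.065 m = tightest; it moves along the fixture's -y as it tightens. Stiff (about 6 to 11 N to move), stays where left. Each 10 mm tighter makes the pad dip about 2.6 mm less under the same force. As found 0 to 8 mm.
- tension_grip (a point): Centre of the slide's blue grip block: 24 mm across the fixture's x (pinch here), 20 mm along y, 36 mm high, its underside 2.5 mm above the root block's top. With the slide at 0 it is at (0, -35, 104.5) mm in the fixture frame.
- stamp: Bystander, leave alone: brass hand stamp, 28 mm across, 54 mm tall, standing on the fixture's base plate; origin under it.
- rivets: Bystander, leave alone: small amber jar with brass lid, 36 mm across, 42 mm tall, on the base plate; origin under it.
- cream: Bystander, leave alone: white bottle, 56 mm across, 130 mm tall, left of the fixture; origin under it.
- burnisher: Bystander, leave alone: turned dark wooden burnisher, 60 mm across, 62 mm tall, left of the fixture; origin under it.
- mug: Bystander, leave alone: white mug, 80 mm across, 90 mm tall, right of the fixture; origin under it.
- brush: Bystander, leave alone: brush lying left of the fixture; origin under it.
- spool: Bystander, leave alone: pink thread spool, 40 mm across, 55 mm tall, right of the fixture; origin under it.

How it is judged:
By the outcome, as a careful person would: the job done as asked, in the order asked, and still so for the second after the job is handed in, with the robot touching nothing.
It also fails if it takes over 72 s, if anything falls off the work surface, if the arm or the gripper's body presses on something with over 40 N, if the wrist force passes 120 N, or if a joint passes its speed limit or range.

ROBOT

A 6-joint arm with a two-finger parallel gripper is mounted at the origin on the work surface. World frame = base frame: x ahead of the robot, y to its left, z up, the work surface at z = 0. Lengths are in m, angles in rad, forces in N, time in s.
With the tool pointing down it reaches from about 0.2 to 0.875 m from the base axis. Payload 3.4 kg.
Tool frame: the origin (TCP) lies at the very end of the fingers, on their centre line; the grasp point (between the pads) lies 19 mm behind it; z points along the fingers, y is the line along which they close (so a half turn about z gives the same grasp; the last joint's range is limited). The gripper opens to 94 mm and grips with 3 to 60 N. Pads are 16 mm wide; open, the fingers measure 119 mm over their backs; the gripper's body (75 mm by 177 mm) begins 78 mm behind the grasp point.
Start: joints at [1.142, 0.276, 1.505, -0, 1.361, -0.121], TCP at [0.174, 0.548, 0.205] pointing down, gripper open.
Joint ranges: [-2.89, 2.89], [-0.75, 2.08], [0.22, 2.7], [-1.18, 4.32], [0.11, 2.71], [-2.7, 2.7]. Speed limits (rad/s): [2.57, 2.57, 3.14, 3.14, 3.14, 3.14].

INTERFACE

Orientations are given as a unit quaternion [x, y, z, w].
In Python, from rig import ctrl gives the robot as it stands. The module is installed in compiled form; this text tells all that it offers. Calls block until the motion is done:
- ctrl.reach(position, orientation): joint-space move of the TCP to a pose.
- ctrl.servo_line(position, orientation=None, velocity=0.15, until_force=None): straight line of the TCP; orientation=None keeps the orientation; velocity is the mean speed in m/s. With until_force (N) it stops when the force on the tool has changed by that much, and returns True; else False.
- ctrl.movej(angles): joint-space move.
- ctrl.open_gripper() and ctrl.close_gripper(squeeze=None): open the fingers fully, or close them until they stop; squeeze is the grip in N (None keeps the last).
- ctrl.sleep(seconds).
- ctrl.inverse_kinematics(position, orientation): joint angles nearest the present ones, or None.
- ctrl.read_camera(name): name is "scene" or "top" or "wrist"; returns (picture, depth): 480x640x3 uint8, red, green, blue; 480x640 float32, m along the optical axis (not along the pixel's ray), 0 where there is no reading.
- ctrl.camera_model(name): a dict with "K" (3x3 intrinsics, pixels), "world_from_camera" (4x4, takes a point from camera to world coordinates). Camera axes: x right, y up, looking along -z (the intrinsics and any distortion apply to the point x, -y, -z); pixel columns grow to the right and rows downward; lengths in m; the calibration is good to about 2 mm. A picture is of the moment at which its call begins: read the wrist's pose just before it. camera_model takes no time and is no camera call; for the wrist camera it gives the pose at the moment of the call.
A pose or a line that the arm cannot do raises ctrl.MotionError and nothing moves.
- ctrl.close_job(): hands the job in; it is judged then, once.
Readings, each from a call of its own:
- ctrl.current_clock(): time.
- ctrl.current_joint_pos(): joint angles.
- ctrl.current_joint_velocities(): joint speeds.
- ctrl.current_effort(): joint torques, N m.
- ctrl.current_ee_pos(): TCP position.
- ctrl.current_ee_rot(): TCP orientation.
- ctrl.current_force(): force on the tool from outside, world axes, zero at the start.
- ctrl.current_moment(): the same for the moment, N m.
- ctrl.current_opening(): finger opening in m.
- ctrl.current_finger_force(): force on a finger pad.
Only numpy, scipy, OpenCV 4.12 (cv2) and the standard library are available. Lean on these libraries where they do the work, as an engineer would, in place of code of your own. Each camera call takes 0.05 s, during which the arm holds its last target. There are 200 camera calls.

## Working session

There is one attempt and no reset: what is moved stays moved. The work goes in short steps, each a Python script; the robot and the scene stay as the last script left them, time stands still between calls to the robot, and variables do not carry over. Pictures are saved under pics/ and viewed, at most 10 in all, crops included, and the job is handed in when it is done.

```bash
mkdir -p pics; cat > h.py <<'E'
import numpy as np, cv2
from rig import ctrl
def shot(n,f):
    M=ctrl.camera_model(n); p,d=ctrl.read_camera(n)
    cv2.imwrite(f'pics/{f}.png',p[:,:,::-1]); np.savez(f'{f}.npz',p=p,d=d,K=M['K'],T=M['world_from_camera']); return p,d,M
def cloud(f):
    z=np.load(f+'.npz'); d=z['d']; K=z['K']; T=z['T']
    v,u=np.mgrid[:480,:640]; X=np.stack([(u-K[0,2])/K[0,0]*d,-(v-K[1,2])/K[1,1]*d,-d],-1)
    return z['p'],d,X@T[:3,:3].T+T[:3,3]
E
python3 - <<'E'
from h import *
for n in('top','scene'):
    p,d,M=shot(n,n+'0'); print({k:(np.round(v,3).tolist() if hasattr(v,'shape') else v) for k,v in M.items()})
a=cv2.imread('pics/top0.png');b=cv2.imread('pics/scene0.png')
cv2.imwrite('pics/both.png',cv2.resize(np.vstack([a,b]),None,fx=.62,fy=.62))
print(ctrl.current_ee_rot(),ctrl.current_clock(),ctrl.current_force())
E
```

```text
{'K': [[443.143, 0.0, 323.632], [0.0, 443.143, 234.083], [0.0, 0.0, 1.0]], 'world_from_camera': [[0.004, 0.981, -0.194, 0.389], [-1.0, 0.003, -0.006, 0.001], [-0.006, 0.194, 0.981, 1.062], [0.0, 0.0, 0.0, 1.0]]}
{'K': [[438.903, 0.0, 323.652], [0.0, 438.903, 243.083], [0.0, 0.0, 1.0]], 'world_from_camera': [[0.672, -0.492, 0.553, 1.114], [0.74, 0.431, -0.516, -0.479], [0.016, 0.756, 0.654, 0.704], [0.0, 0.0, 0.0, 1.0]]}
[ 1.53275484e-01  9.88183171e-01 -7.76128042e-04 -2.11938696e-04] 0.1 [0.30110667 1.0700368  0.07382303]
```

View pics/top0.png

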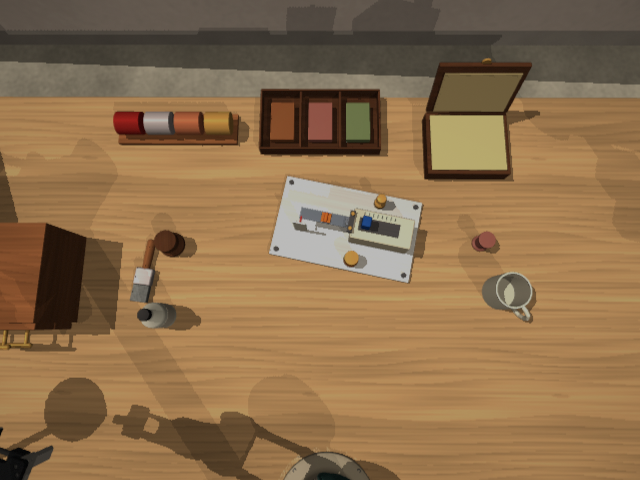

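View pics/scene0.png

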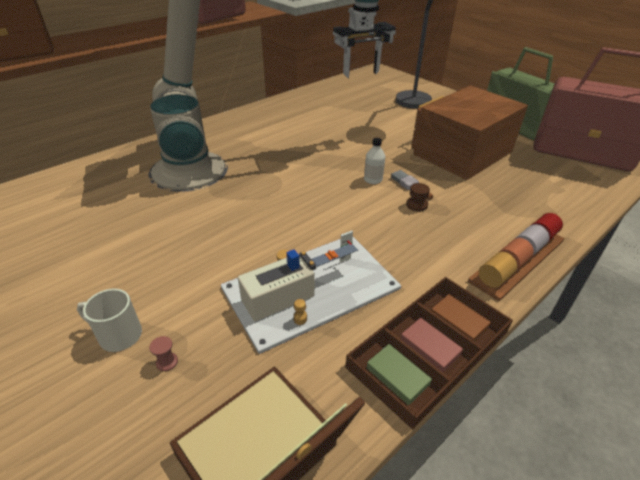

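The top view shows the plate with corners (289,178), (422,203), (408,280) and (270,254). The leaf points left, with the orange pad at (326,217) and the blue grip at (367,223). The stamp is at (381,200) and the jar at (351,258). Next I'll compute positions from the depth.

```bash
cat > fix.py <<'E'
from h import *
def blobs(f,box=None):
    p,d,W=cloud(f); hsv=cv2.cvtColor(p,cv2.COLOR_RGB2HSV); out={}
    for n,lo,hi,z in(('blue',(105,150,50),(125,255,255),(.1,.14)),('orange',(3,190,150),(14,255,255),(.06,.1))):
        m=(cv2.inRange(hsv,lo,hi)>0)&(W[...,2]>z[0])&(W[...,2]<z[1])
        if box: m[:box[0]]=0;m[box[1]:]=0;m[:,:box[2]]=0;m[:,box[3]:]=0
        P=W[m]; print(n,m.sum(),P.mean(0).round(4),P.min(0).round(4),P.max(0).round(4)); out[n]=P
    return out
E
python3 - <<'E'
from fix import *
p,d,W=cloud('top0')
blobs('top0',(170,290,260,430))
z=np.load('top0.npz');K,T=z['K'],z['T']
def at(u,v,h):
    r=T[:3,:3]@np.array([(u-K[0,2])/K[0,0],-(v-K[1,2])/K[1,1],-1]); return T[:3,3]+r*(h-T[2,3])/r[2]
C=np.array([at(u,v,.012) for u,v in((289,178),(422,203),(408,280),(270,254))]);print(C.round(4),C.mean(0))
m=(abs(W[...,2]-.012)<.005); m[:165]=0;m[295:]=0;m[:,:255]=0;m[:,435:]=0
m=cv2.morphologyEx(m.astype(np.uint8),cv2.MORPH_OPEN,np.ones((3,3)))
r=cv2.minAreaRect(W[m>0][:,:2].astype(np.float32)); print(r)
m=(abs(W[...,2]-.084)<.004);m[:165]=0;m[295:]=0;m[:,:340]=0;m[:,435:]=0
print(cv2.minAreaRect(W[m][:,:2].astype(np.float32)),m.sum())
print('base z',np.median(W[245:275,300:340,2]))
E
```

```text
blue 109 [ 0.6014 -0.0849  0.1203] [ 0.5907 -0.0959  0.1022] [ 0.615  -0.074   0.1264]
orange 62 [0.623  0.0031 0.0795] [ 0.6125 -0.0067  0.0727] [0.633  0.0116 0.0864]
[[ 0.738   0.0945  0.012 ]
 [ 0.6747 -0.2322  0.012 ]
 [ 0.4864 -0.1918  0.012 ]
 [ 0.5475  0.1364  0.012 ]] [ 0.61165115 -0.04827254  0.012     ]
((0.6120026707649231, -0.04551258683204651), (0.340171217918396, 0.200503408908844), 78.35982513427734)
((0.5960976481437683, -0.11976514756679535), (0.14718391001224518, 0.07051006704568863), 78.1527099609375) 1588
base z 0.010632240675984894
```

```bash
cat >> h.py <<'E'
ang=np.deg2rad(78.25); ey=np.array([np.cos(ang),np.sin(ang),0]); ex=np.array([ey[1],-ey[0],0]); O=np.array([.612,-.0465,0])
def F(x,y,z): return O+(x*ex+y*ey)/1000+[0,0,z/1000]
ph=ang/2; QA=[np.cos(ph),np.sin(ph),0,0]; QB=[np.cos(ph+np.pi/2),np.sin(ph+np.pi/2),0,0]
def fz(n=5,dt=.02):
    a=[]
    for _ in range(n): a.append(ctrl.current_force()); ctrl.sleep(dt)
    return np.mean(a,0)
E
python3 - <<'E'
from h import *
for n,q in(('A',QA),('B',QB)): 
    for p in (F(0,50,200),F(0,-100,90)): print(n,ctrl.inverse_kinematics(p,q))
E
```

```text
A [-1.07833254e-01  3.49959352e-01  1.40873693e+00 -4.44089210e-16
  1.38289637e+00  9.72429336e-02]
A [-3.53600805e-01  4.08311554e-01  1.60357972e+00 -4.44089210e-16
  1.12970138e+00 -1.48524618e-01]
B None
B None
```

```bash
python3 - <<'E'
from h import *
ctrl.close_gripper(20)
ctrl.reach(F(0,50,190),QA)
p,d,M=shot('wrist','w1'); print(np.round(M['world_from_camera'],3),ctrl.current_opening(),ctrl.current_clock(),ctrl.current_ee_pos(),fz())
from fix import blobs; blobs('w1')
E
```

```text
[[ 0.979  0.196  0.055  0.637]
 [-0.203  0.943  0.263  0.081]
 [-0.    -0.268  0.963  0.369]
 [ 0.     0.     0.     1.   ]] 0.0006945995909646073 4.0667 [0.62207826 0.00352003 0.1900866 ] [ 0.09927816 -0.55654172 -0.15489469]
blue 16 [ 0.6024 -0.0846  0.122 ] [ 0.6007 -0.0916  0.1207] [ 0.6039 -0.0759  0.1232]
orange 516 [0.6224 0.006  0.079 ] [ 0.611  -0.0062  0.0751] [0.634  0.0642 0.0853]
```

View pics/w1.png

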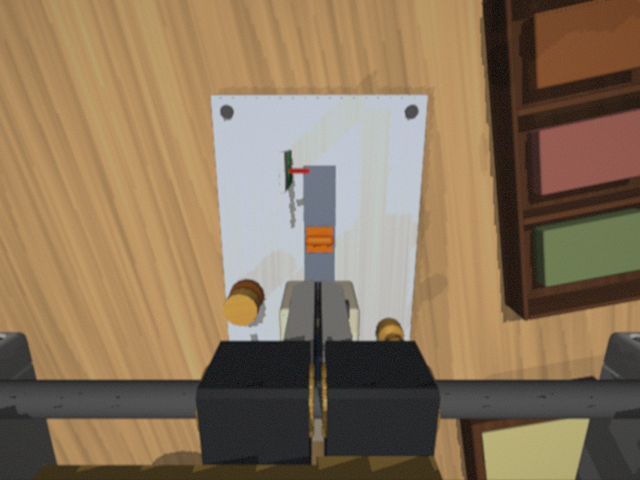

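The wrist view is aligned with the fixture. The pad is at (320,239) and the pointer tip at (295,171), straight ahead of the fingertips. Now the first press.

```bash
cat >> h.py <<'E'
def press(y=50,target=12.):
    ctrl.servo_line(F(0,y,94),velocity=.12); ctrl.sleep(.15); b=fz(10)[2]
    c=ctrl.servo_line(F(0,y,76),velocity=.012,until_force=1.5); z0=ctrl.current_ee_pos()[2]; zc=z0
    print('contact',c,z0,fz()[2]-b); cmd=z0; log=[]
    for i in range(14):
        f=fz(5)[2]-b; z=ctrl.current_ee_pos()[2]; log.append((round(f,2),round(z*1000,2)))
        if abs(f-target)<.25: break
        cmd+=np.clip(-(target-f)*.0016,-.006,.006)   # soft side of 1.85 mm/N
        p=F(0,y,0);p[2]=cmd; ctrl.servo_line(p,velocity=.03); ctrl.sleep(.1)
    print(log); ctrl.sleep(.4); f=fz(10)[2]-b; z=ctrl.current_ee_pos()[2]
    print('press F',f,'z',z,'dip from contact mm',(z0-z)*1e3,'from 83.5',83.5-z*1e3); return f,z
E
python3 - <<'E'
from h import *
press(); shot('wrist','w2'); shot('scene','s2')
ctrl.servo_line(F(0,50,150),velocity=.1); print(fz(),ctrl.current_clock())
E
```

```text
contact True 0.08342009896523095 4.640710039653351
[(np.float64(4.61), np.float64(83.46)), (np.float64(7.53), np.float64(78.24)), (np.float64(9.96), np.float64(72.81)), (np.float64(11.5), np.float64(69.85)), (np.float64(11.89), np.float64(69.16))]
press F 12.142554348366295 z 0.06915324982826379 dip from contact mm 14.266849136967158 from 83.5 14.346750171736204
[-0.34912816 -0.29450328  0.29479126] 10.1417
```

```bash
cat >> h.py <<'E'
def slide(y0,dy):
    ctrl.reach(F(0,y0,150),QA); ctrl.open_gripper()
    ctrl.servo_line(F(0,y0,92),velocity=.1); ctrl.close_gripper(30); print('open',ctrl.current_opening(),fz())
    a=ctrl.current_ee_pos(); ctrl.servo_line(F(0,y0+dy,92),velocity=.03); print('F',fz()); b=ctrl.current_ee_pos()
    ctrl.open_gripper(); ctrl.servo_line(F(0,y0+dy,150),velocity=.12); ctrl.close_gripper(20)
    print('moved',(b-a)@ey*1e3,b,ctrl.current_clock())
E
python3 - <<'E'
from h import *
slide(-40,-28.5)
ctrl.reach(F(0,50,130),QA)
from fix import blobs
shot('top','t3')
press(); shot('wrist','w3'); shot('scene','s3'); print(ctrl.current_clock())
E
```

```text
open 0.023790843820176783 [ 3.99973232 -0.69620505 -2.35833972]
F [ 6.8627033   6.19346216 -3.30403863]
moved -25.26402530450417 [ 0.59996612 -0.11069996  0.09207997] 18.325
contact True 0.08355033817490307 4.334558356653625
[(np.float64(4.88), np.float64(83.49)), (np.float64(10.0), np.float64(79.04)), (np.float64(11.76), np.float64(76.19))]
press F 11.796113826951045 z 0.07622763448769888 dip from contact mm 7.322703687204182 from 83.5 7.272365512301121
22.3833
```

At 12 N the pad now dips about 7.6 mm, which is inside the band but near its edge. I'll let go, tighten about 3.5 mm more and press again.

```bash
python3 - <<'E'
from h import *
ctrl.servo_line(F(0,50,130),velocity=.1)
slide(-65.3,-6.4)
ctrl.reach(F(0,50,130),QA)
press(); ctrl.sleep(.5); shot('wrist','w4'); shot('scene','s4'); print(fz(),ctrl.current_clock())
a=cv2.imread('pics/s4.png')[220:290,300:400]; b=cv2.imread('pics/w4.png')[0:300,200:440]
cv2.imwrite('pics/c4.png',np.hstack([cv2.resize(a,(500,350),interpolation=3),cv2.resize(b,(280,350))]))
E
```

```text
open 0.023903689656343836 [ 4.48142305 -0.50360838 -2.47103599]
F [ 6.1242174   5.63336315 -2.96988041]
moved -3.676738862473606 [ 0.59919223 -0.1143379   0.09205997] 30.6333
contact True 0.0835440514503523 4.132664989859851
[(np.float64(5.32), np.float64(83.5)), (np.float64(10.87), np.float64(79.17)), (np.float64(11.82), np.float64(77.52))]
press F 11.985224239754066 z 0.077560202594284 dip from contact mm 5.9838488560683 from 83.5 5.939797405715993
[-2.5951284   0.9262185  11.42649424] 35.225
```

View pics/c4.png

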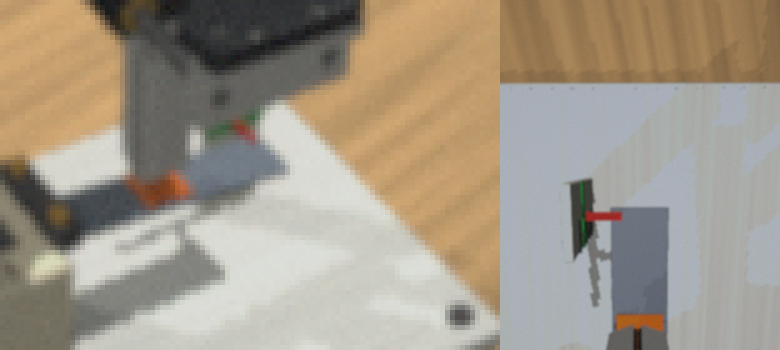

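```bash
python3 - <<'E'
from h import *
a=np.array([fz(10)[2] for _ in range(5)]); z=ctrl.current_ee_pos()[2]
ctrl.servo_line(F(0,50,94),velocity=.08); ctrl.sleep(.2)
b=np.array([fz(10)[2] for _ in range(5)]); print(a,b,a.mean()-b.mean(),83.5-z*1e3,ctrl.current_clock())
E
```

```text
[11.3433866  11.67420938 11.63574506 11.84583062 11.74821671] [ 0.08827712  0.06883073 -0.06392265 -0.25308773  0.12791354] 11.655875466669238 5.946361382602603 37.4667
```

A longer average gives 11.66 N at 5.95 mm, or about 6.6 mm at 12 N, which is close to mid-band (6.7 mm). I'll do one last well-averaged press held steady, then let go.

```bash
python3 - <<'E'
from h import *
b=0.0
ctrl.servo_line(F(0,50,79),velocity=.03)
p=F(0,50,0); cmd=.0769
for i in range(3):
    p[2]=cmd; ctrl.servo_line(p,velocity=.03); ctrl.sleep(.2)
    f=fz(40)[2]-b; z=ctrl.current_ee_pos()[2]; print(f,83.5-z*1e3)
    if abs(f-12)<.15: break
    cmd-=(12-f)*.0018
ctrl.sleep(1.); shot('wrist','w5')
ctrl.servo_line(F(0,50,100),velocity=.05); ctrl.servo_line(F(0,50,190),velocity=.12)
shot('scene','s6'); shot('wrist','w6'); print(fz(),ctrl.current_clock())
E
```

```text
10.887015595187405 4.734111089278301
12.030796627632624 6.56314302578329
[ 0.17858476 -0.13975191 -0.11213975] 43.1333
```

View pics/s6.png

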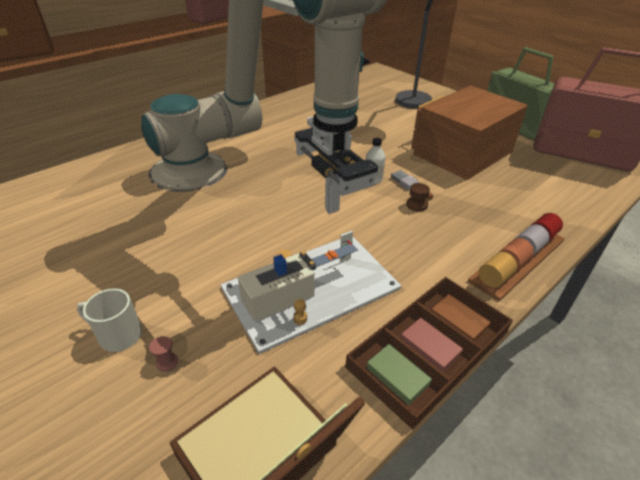

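The picture shows the leaf back at rest, the blue slide moved back at (280,263), the other things where they were, and the gripper clear of everything.

```bash
python3 -c "
from rig import ctrl
print(ctrl.close_job())"
```

```text
the job is handed in; nothing more can be done
None
```

The job is handed in: as found the pad dipped about 14 mm at 12 N; with the slide tightened about 29 mm, a steady 12.0 N dips it 6.6 mm (band middle 6.7 mm), and I left the leaf released, the slide at that setting, and the other things where they were.

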